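# Shut up the bench tool chest

## Task

Close up the tool chest for the night, pushing with the fingertips and grasping nothing: first push its two open drawers fully home, and only then push the raised lid down until it is fully shut, because the shut lid is what locks the drawers. Push steadily, without slamming drawers or lid, leave the long bottom drawer shut, and leave the tools and work on the bench and in the chest where they lie.

Things in the scene. Friction and masses are not known exactly. Their poses are not given: they have to be found in the camera images.
- chest: Blue-painted sheet-steel bench tool chest, fixed to the bench: 180 mm deep (its x), 320 mm wide (its y), 136 mm high to the rim of its open top compartment. Below that compartment are two drawers side by side, and one full-width drawer under them. Origin at the centre of its underside, on the bench; x points from its front (drawers, towards the robot) to its back, y to its left as the robot sees it, z up. The front face is at x = -90 mm. The compartment is 34 mm deep.
- drawer_left (a joint): Upper drawer on the chest's +y side (150 mm wide, 38 mm high front): how far it is pulled out, m; 0 = fully home, where it meets a hard stop; 0.12 fully out. It slides along the chest's x with about 2.5 N of friction and stays where it is left.
- drawer_left_pull (a point): At y = +78.5 mm on the chest: the middle of the top front edge of its full-width folded aluminium pull. The pull runs along the top of the drawer front, 140 mm wide and 16 mm high (this point is at its upper edge); its face stands 14 mm ahead of the drawer front and is 104 mm ahead of the chest's centre when the drawer is shut. Height of this point above the bench: 95 mm. Axes as the chest's.
- drawer_right (a joint): Upper drawer on the chest's -y side, otherwise as drawer_left; pulled-out distance, m, 0 = fully home.
- drawer_right_pull (a point): At y = -78.5 mm on the chest: the middle of the top front edge of its full-width folded aluminium pull. The pull runs along the top of the drawer front, 140 mm wide and 16 mm high (this point is at its upper edge); its face stands 14 mm ahead of the drawer front and is 104 mm ahead of the chest's centre when the drawer is shut. Height of this point above the bench: 95 mm. Axes as the chest's.
- drawer_low (a joint): Full-width bottom drawer, already shut at the start; pulled-out distance, m, 0 = fully home.
- lid (a joint): Opening angle of the lid, rad: 0 = shut (level on the rim), 1.57 would be upright; it starts propped open at 1.0 to 1.3. A shallow sheet-steel lid of about 0.5 kg, 184 mm deep from hinge to front edge, 326 mm wide, 22 mm thick overall; it turns about the rear top edge of the chest. A stiff hinge (about 0.75 N m) holds it at any angle, so it must be pushed all the way down.
- lid_hinge (a point): Middle of the lid's hinge line, at x = +90 mm, height 136 mm on the chest. Its axes turn with the lid: y along the hinge, -x from the hinge towards the lid's front edge, +z out of the lid's smooth outer face, which is 22 mm from the hinge line.
- lid_edge (a point): Middle of the lid's front edge on its outer face, 184 mm from the hinge (lid axes as lid_hinge). With the lid shut it lies 158 mm above the bench, at x = -94 mm on the chest.
- raising_hammer: Raising hammer with a 270 mm wooden handle and a 110 mm dark steel head, lying on the bench near the chest's left side, 30 mm high; origin under the middle of the handle. Not to be disturbed.
- ball_hammer: Ball-pein hammer with a 250 mm wooden handle, lying on the bench near the chest's right side, 30 mm high; origin under the middle of the handle. Not to be disturbed.
- rivet_tin: Open steel tin of rivets, 72 mm across and 75 mm high, standing near one front corner of the chest; origin at the centre of its underside. Not to be disturbed.
- dapping_block: 58 mm steel cube with round hollows, standing near the other front corner of the chest (it and the tin of rivets change places); origin at the centre of its underside. Not to be disturbed.
- brass_bowl: Shallow brass bowl, 130 mm across and 45 mm high, on the bench at the robot's left; origin at the centre of its underside. Not to be disturbed.
- file: Flat file with a wooden handle, 300 mm long and 24 mm high, lying on the bench in front of the chest; origin on the bench under its middle. Not to be disturbed.
- steel_stub: Steel bar end 34 x 70 x 20 mm lying in the chest's open top compartment; origin at the centre of its underside. Not to be disturbed.
- brass_ring: Brass ring 54 mm across, 16 mm high, lying in the chest's open top compartment; origin at the centre of its underside. Not to be disturbed.

How it is judged:
On the way:
1. both upper drawers are pushed fully home while the lid still stands open (value of joint each of drawer_left, drawer_right, drawer_low below 0.004 m and value of joint lid above 0.6 rad), for 0.2 s.
At the end, for the whole second after the job is handed in: All three drawers are home to within 4 mm and the lid is shut to within 0.03 rad (about 5 mm at its front edge) and at rest (value of joint each of drawer_left, drawer_right, drawer_low below 0.004 m and value of joint lid below 0.03 rad and velocity of joint lid between -0.05 and 0.05 rad/s); the robot touches nothing.
It fails at once if a drawer is slammed (faster than 0.6 m/s) (velocity of joint any of drawer_left, drawer_right below -0.6 m/s).
It fails at once if the lid is slammed (faster than 3 rad/s) (velocity of joint lid below -3 rad/s).
It fails at once if the long bottom drawer is pulled open (more than 15 mm) (value of joint drawer_low above 0.015 m).
It fails at once if a tool or piece of work on the bench or in the chest is lifted or shifted by more than 30 mm (distance of any of raising_hammer, ball_hammer, rivet_tin, dapping_block, brass_bowl, file, steel_stub, brass_ring from where it was at the start of the episode above 0.03 m).
It also fails if it takes over 54 s, if anything falls off the work surface, if the arm or the gripper's body presses on something with over 40 N, if the wrist force passes 120 N, or if a joint passes its speed limit or range.

## Robot

A 6-joint arm with a two-finger parallel gripper is mounted at the origin on the work surface. World frame = base frame: x ahead of the robot, y to its left, z up, the work surface at z = 0. Lengths are in m, angles in rad, forces in N, time in s.
With the tool pointing down it reaches from about 0.375 to 0.9 m from the base axis. Payload 3.1 kg.
Tool frame: the origin (TCP) lies on the centre line of the jaws, within the pads' length; the fingertips stand 8 mm ahead of it and the grasp point (between the pads) lies 11 mm behind it; z points along the fingers, y is the line along which they close (so a half turn about z gives the same grasp; the last joint's range is limited). The gripper opens to 85 mm and grips with 20 to 120 N. Pads are 22 mm wide; open, the fingers measure 114 mm over their backs; the gripper's body (76 mm by 85 mm) begins 54 mm behind the grasp point. The pads swing forward as they close: fully open they stand 13 mm farther back than shut.
Start: joints at [0.954, 0.527, 1.433, -0, 1.181, -0.178], TCP at [0.265, 0.566, 0.239] pointing down, gripper open.
Joint ranges: [-3.08, 3.08], [-0.75, 2.2], [0.22, 2.44], [-1.43, 4.57], [0, 2.65], [-2.85, 2.85]. Speed limits (rad/s): [2.79, 2.79, 3.14, 3.14, 3.14, 3.14].

## Interface

Orientations are given as a unit quaternion [x, y, z, w].
In Python, from station import * gives the robot as it stands.
- The arm moves only by the tool play_rows, never from a script. Its argument "rows" is a list of rows, each a list of 3 entries, a list of its own where there are three numbers: the turn, a rotation vector about the tool's x, y, z in degrees, then the shift along the tool's x, y, z in mm, then the closure, from 0 (fully open) to 1 (shut). In form: [[[ax, ay, az], [dx, dy, dz], jaw], ...]. A call has 1 to 12 rows; each row shifts and turns the commanded pose from where the row before left it, along the tool's axes as they then stand; what a row does not reach is not made up. A row lasts 1/12 s, in which the tool goes at most 41.7 mm and 7.16 degrees, less where a joint would pass 70% of its speed; a pose out of reach is approached as far as the arm can. A call with a gripper value outside its range is refused whole. The fingers move at their own pace and stop on an object; "grip_force" is the grip in N (left out, the last holds). Time passes only in rows, so rows that do not move let the fingers close. It gives the time, the measured TCP pose, the force, the opening and the grip force at its end, in the units of the state.
- sense(): the state, without advancing time (a new reading comes with each control period).
- snapshot(name): name is "scene" or "top" or "wrist"; returns (picture, depth): 480x640x3 uint8, red, green, blue; 480x640 float32, m along the optical axis (not along the pixel's ray), 0 where there is no reading.
- get_calibration(name): a dict with "vfov" (degrees; the focal length in pixels is half the picture's height over the tangent of half this angle, whatever the lens; pixels are square), "cx", "cy" (the principal point, pixels), "xyz" and "attitude" of the camera in the world. Camera axes: x right, y down, z forward; pixel columns grow to the right and rows downward; lengths in m; the calibration is good to about 2 mm. A picture is of the moment at which its call begins: read the wrist's pose just before it. get_calibration takes no time and is no camera call; for the wrist camera it gives the pose at the moment of the call.
- sign_off(): hands the job in; it is judged then, once.
The state is a dict: "t": time; "q": joint angles; "qd": joint speeds; "tau": joint torques, N m; "tcp_pos": TCP position; "tool_rot": TCP orientation; "force": force on the tool from outside, world axes, zero at the start; "ft_torque": the same for the moment, N m; "finger_gap": opening from 0.0 (shut) to 1.0 (fully open); "gripper_force": force on a finger pad.
Only numpy, scipy, OpenCV 4.12 (cv2) and the standard library are available. Lean on these libraries where they do the work, as an engineer would, in place of code of your own. Each camera call takes 0.05 s, during which the arm holds its last target. There are 200 camera calls.

## Working session

There is one attempt and no reset: what is moved stays moved. The work goes in short steps, Python scripts to look and compute and a tool call to move; the robot and the scene stay as the last step left them, time stands still between calls to the robot, and variables do not carry over. Pictures are saved under pics/ and viewed, at most 10 in all, crops included, and the job is handed in when it is done.

Besides the shell and the picture viewer there is one more tool, called after "Request:" by a JSON object that holds its "method" and its "body". play_rows: Moves the arm, as the interface text tells. Its arguments: {"type":"object","properties":{"rows":{"type":"array","items":{"type":"array"}},"grip_force":{"type":"number"}},"required":["rows"]}

```bash
mkdir -p pics; cat > h.py <<'E'
from station import *
import numpy as np, cv2
from scipy.spatial.transform import Rotation as R
def snap(n,f):
    c=get_calibration(n); p,d=snapshot(n); cv2.imwrite('pics/'+f+'.png',p[:,:,::-1]); np.savez('pics/'+f,d=d,f=240/np.tan(np.radians(c['vfov'])/2),cx=c['cx'],cy=c['cy'],xyz=c['xyz'],a=c['attitude'])
def cloud(f):
    z=np.load('pics/'+f+'.npz'); d=z['d']; v,u=np.mgrid[:480,:640]
    a=z['a']; Rm=R.from_quat(a).as_matrix() if a.size==4 else a.reshape(3,3)
    P=np.stack([(u-z['cx'])/z['f']*d,(v-z['cy'])/z['f']*d,d],-1)@Rm.T+z['xyz']; P[d==0]=np.nan
    return P
E
python3 - <<'E'
from h import *
for n in('scene','top'): snap(n,n+'0'); print(get_calibration(n))
s=sense(); print(s)
E
```

```text
{'vfov': 57.34897520075463, 'cx': 321.64609651095924, 'cy': 236.98104817592636, 'xyz': array([ 0.24001397, -0.17920427,  1.26006744]), 'attitude': array([ 0.89563663, -0.41781121,  0.06535322, -0.1378324 ])}
{'vfov': 56.526813153593515, 'cx': 308.5067297446696, 'cy': 238.97485788102227, 'xyz': array([0.4451481 , 0.06112404, 1.07652951]), 'attitude': array([-0.69989644,  0.71207683, -0.0380566 ,  0.04053713])}
{'t': 0.1, 'q': array([ 9.53490519e-01,  5.28377918e-01,  1.43378939e+00, -1.14925234e-05,
        1.18141076e+00, -1.78500370e-01]), 'qd': array([ 9.02538015e-04, -8.79911422e-04,  5.94626723e-06, -2.92077259e-04,
        3.45391461e-04, -1.01181507e-04]), 'tau': array([ 2.00364498e-04, -4.43301129e+01, -1.78586447e+01, -1.66582836e-04,
        3.88930348e-03,  1.02311866e-06]), 'tcp_pos': array([0.26513692, 0.5652689 , 0.23842373]), 'tool_rot': array([ 2.17644457e-01,  9.76027615e-01, -9.17211573e-04, -3.79761453e-04]), 'force': array([-0.82535644,  0.01332916, -0.42865758]), 'ft_torque': array([ 0.01081213, -0.03296559, -0.0269844 ]), 'gripper_force': 0.0, 'finger_gap': 0.9985092430970519}
```

```bash
ls pics
```

```text
scene0.npz
scene0.png
top0.npz
top0.png
```

View pics/scene0.png

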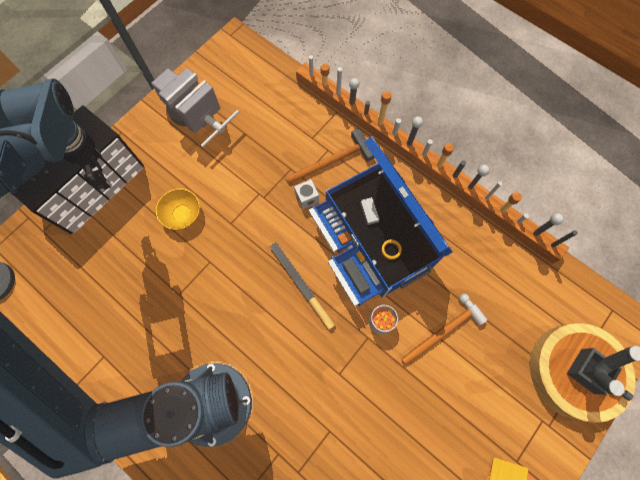

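View pics/top0.png

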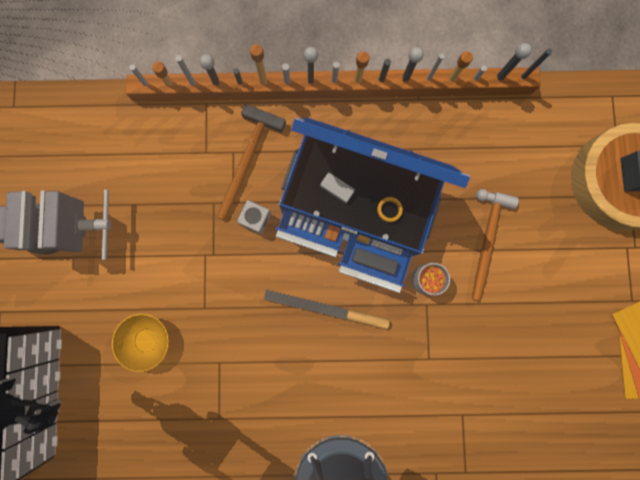

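The top view shows the chest yawed. The left pull runs from about (278,236) to (332,252) and the right pull from about (341,268) to (401,289). The lid's top edge runs from (296,124) to (467,182). The block is at (254,216), the tin at (433,279), and the file spans (266,295) to (390,324).

```bash
python3 - <<'E'
from h import *
for f in('top0',):
    P=cloud(f)
    im=cv2.imread('pics/top0.png'); cv2.imwrite('pics/crop0.png',cv2.resize(im[95:335,205:515],None,fx=2.5,fy=2.5,interpolation=cv2.INTER_CUBIC))
    np.set_printoptions(precision=3,suppress=True)
    for n,(u,v) in dict(pl1=(281,236),pl2=(332,250),pr1=(345,267),pr2=(400,286),lid1=(298,126),lid2=(464,181),rimFR=(420,247),rimL=(284,200),block=(254,216),tin=(433,270),file1=(266,295),file2=(388,324),bowl=(141,318),stub=(337,187)).items(): print(n,P[v,u])
    # rim points
    z=P[...,2]; 
    m=(abs(z-.136)<.006); print(m.sum())
    # pull points z .09-.1
    m2=(z>.089)&(z<.1)&(P[...,0]>.3); ys,xs=np.where(m2); 
    vis=im.copy(); vis[m]=(0,255,0); vis[m2]=(0,0,255); cv2.imwrite('pics/vis.png',np.hstack([cv2.resize(vis[95:335,205:515],None,fx=2.5,fy=2.5,interpolation=cv2.INTER_NEAREST)]))
    print(np.nanmax(np.where((P[...,0]<.8)&(P[...,0]>.4)&(abs(P[...,1])<.25),z,np.nan)))
E
```

```text
pl1 [0.562 0.124 0.097]
pl2 [0.53  0.012 0.093]
pr1 [ 0.491 -0.015  0.095]
pr2 [ 0.448 -0.134  0.096]
lid1 [0.734 0.078 0.309]
lid2 [ 0.628 -0.211  0.309]
rimFR [ 0.53  -0.175  0.123]
rimL [0.642 0.117 0.1  ]
block [0.614 0.188 0.06 ]
tin [ 0.483 -0.219  0.056]
file1 [0.432 0.166 0.016]
file2 [ 0.361 -0.117  0.024]
bowl [0.384 0.458 0.023]
stub [ 0.665 -0.001  0.119]
1775
0.31670112048521426
```

View pics/vis.png

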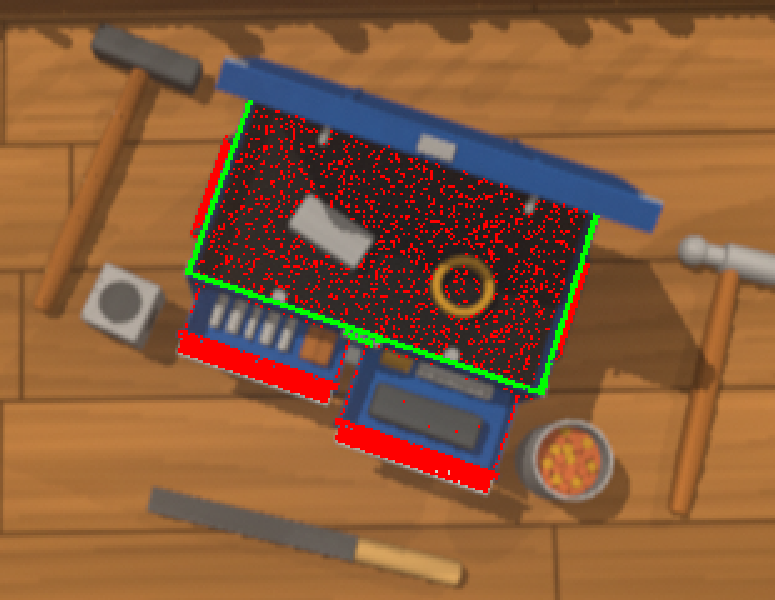

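The rim shows in green, with front-left corner at (189,272), front-right at (543,390) and back-left at (248,100). Both pulls show as red strips. I'll fit the chest frame to these.

```bash
python3 - <<'E'
from h import *
np.set_printoptions(precision=4,suppress=True)
P=cloud('top0'); z=P[...,2]
v,u=np.mgrid[:480,:640]; U=(u-205)*2.5;V=(v-95)*2.5
m=(abs(z-.136)<.006)
def near(a,b,t=8):
    a=np.array(a,float);b=np.array(b,float);d=(b-a)/np.hypot(*(b-a)); n=np.array([-d[1],d[0]])
    s=(U-a[0])*d[0]+(V-a[1])*d[1]; e=(U-a[0])*n[0]+(V-a[1])*n[1]
    return m&(abs(e)<t)&(s>0)&(s<np.hypot(*(b-a)))
F=P[near((189,272),(543,390))][:,:2]; L=P[near((189,272),(248,100))][:,:2]; Rr=P[near((543,390),(597,213))][:,:2]
def fit(q): 
    vx,vy,x,y=cv2.fitLine(q.astype(np.float32),cv2.DIST_HUBER,0,.001,.001).ravel(); return np.array([vx,vy]),np.array([x,y])
df,pf=fit(F); 
if df[1]<0: df=-df
print(len(F),df,[fit(q)[0] for q in(L,Rr)])
yaw=np.arctan2(-df[0],df[1]); print('yaw',np.degrees(yaw))
ey=df; ex=np.array([df[1],-df[0]])
xf=np.median(F@ex); yl=np.median(L@ey); yr=np.median(Rr@ey); print(xf,yl,yr,yl-yr)
c=ex*(xf+.089)+ey*(yl+yr)/2; print('centre',c)
yaw=np.arctan2(ex[1],ex[0])
np.savez('chest',c=c,ex=ex,ey=ey)
Q=np.stack([(P[...,:2]-c)@ex,(P[...,:2]-c)@ey,z],-1)
for s in(1,-1):
    k=(Q[...,0]<-.1)&(Q[...,0]>-.25)&(abs(Q[...,1]-s*.0785)<.055)&(z>.09)&(z<.1)
    h=Q[k]; print('pull',s,len(h),np.percentile(h[:,0],[1,5,50,95]), np.percentile(h[:,2],50),Q[k][:,1].min(),Q[k][:,1].max())
k=(Q[...,0]>0)&(Q[...,0]<.2)&(abs(Q[...,1])<.15)&(z>.17); h=Q[k]
print('lid',len(h),np.percentile(h[:,2],[5,99]),np.median(h[h[:,2]>.3],0))
for n,(a,b) in dict(block=(254,216),tin=(433,279),f1=(266,295),f2=(388,324),stub=(337,187),ring=(380,205)).items(): print(n,Q[b,a])
print(sense()['tool_rot'], R.from_quat(sense()['tool_rot']).as_matrix())
E
```

```text
344 [0.3419 0.9397] [array([ 0.9396, -0.3423], dtype=float32), array([ 0.9403, -0.3403], dtype=float32)]
yaw -19.991768
0.5473266660033027 0.3306329198461685 0.01554378166974045 0.31508913817642803
centre [ 0.6572 -0.0549]
pull 1 456 [-0.1527 -0.152  -0.143  -0.1337] 0.09531653850055838 0.02351932549018745 0.13346611396130445
pull -1 464 [-0.1814 -0.1807 -0.1715 -0.1624] 0.0951366155249252 -0.1334632830872072 -0.023784334711035002
lid 2942 [0.2064 0.3148] [ 0.0274 -0.0002  0.3093]
block [-0.1236  0.214   0.0602]
tin [-0.127  -0.2199  0.0551]
f1 [-0.2868  0.131   0.0164]
f2 [-0.257  -0.1598  0.0245]
stub [-0.0109  0.0538  0.1191]
ring [-0.0186 -0.0473  0.1201]
[ 0.2176  0.976  -0.0009 -0.0004] [[-0.9053  0.4249 -0.0011]
 [ 0.4249  0.9053 -0.0016]
 [ 0.0003 -0.002  -1.    ]]
```

Request:
{"method": "play_rows", "body": {"rows": [[[0, 0, -5.1], [0, 0, 0], 1], [[0, 0, 0], [-22, -21, 4], 1], [[0, 0, 0], [-22, -21, 4], 1], [[0, 0, 0], [-22, -21, 4], 1], [[0, 0, 0], [-22, -21, 4], 1], [[0, 0, 0], [-22, -21, 4], 1], [[0, 0, 0], [-22, -21, 4], 1], [[0, 0, 0], [-22, -21, 4], 1], [[0, 0, 0], [-22, -21, 4], 1], [[0, 0, 0], [-22, -21, 4], 1], [[0, 0, 0], [-22, -21, 4], 1], [[0, 0, 0], [-22, -21, 4], 1]], "grip_force": 40}}

```text
t: 1.1
tcp_pos: [0.4138, 0.2644, 0.1949]
tool_rot: [0.174, 0.985, -0.0, -0.0]
force: [0.5, -0.2, -0.3]
finger_gap: -0.0
gripper_force: 0.0
```

```bash
cat >> h.py <<'E'
np.set_printoptions(precision=4,suppress=True)
def st():
    s=sense(); k=np.load('chest.npz'); p=s['tcp_pos']; d=p[:2]-k['c']; M=R.from_quat(s['tool_rot']).as_matrix()
    C=np.array([[*k['ex'],0],[*k['ey'],0],[0,0,1]])
    print('t',s['t'],'chest',d@k['ex'],d@k['ey'],p[2],'F',C@s['force'],'gap',s['finger_gap']); print((C@M).ravel())
E
python3 -c "
from h import *
st()"
```

```text
t 1.1 chest -0.33781999163776677 0.2168936392113847 0.19493796536383085 F [ 0.5668 -0.0489 -0.2734] gap -0.0003649615594008977
[-1.      0.0007 -0.0005  0.0007  1.     -0.0003  0.0005 -0.0003 -1.    ]
```

Request:
{"method": "play_rows", "body": {"rows": [[[0, 0, 0], [-18, -17, 14], 1], [[0, 0, 0], [-18, -17, 14], 1], [[0, 0, 0], [-18, -17, 14], 1], [[0, 0, 0], [-18, -17, 14], 1], [[0, 0, 0], [-18, -17, 14], 1], [[0, 0, 0], [-18, -17, 14], 1], [[0, 0, 0], [-18, -17, 14], 1], [[0, 0, 0], [-18, -19, 12], 1], [[0, 0, 0], [0, 0, 0], 1], [[0, 0, 0], [0, 0, 0], 1]]}}

```text
t: 1.93
tcp_pos: [0.5016, 0.0857, 0.0844]
tool_rot: [0.175, 0.984, -0.0, -0.001]
force: [0.2, 0.5, 0.3]
finger_gap: 0.003
gripper_force: 0.0
```

```bash
python3 -c "
from h import *
st(); snap('scene','s1')
im=cv2.imread('pics/s1.png'); cv2.imwrite('pics/s1c.png',cv2.resize(im[130:330,230:470],None,fx=3,fy=3,interpolation=cv2.INTER_CUBIC))"
```

```text
t 1.9333 chest -0.1942170733301471 0.07896099582437943 0.08438291097939599 F [0.0539 0.5823 0.253 ] gap 0.0028484505736786105
[-1.      0.0039 -0.0019  0.0039  1.     -0.0005  0.0019 -0.0005 -1.    ]
```

View pics/s1c.png

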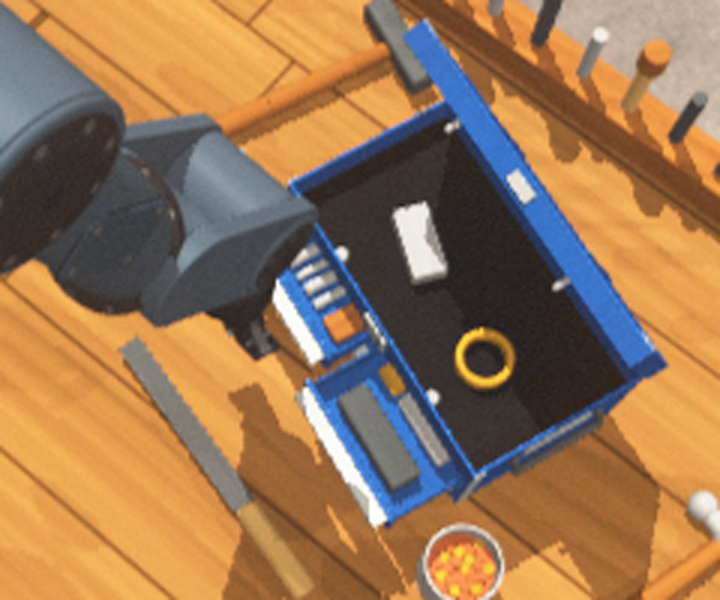

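The fingertips, at about (265,335) in the crop, sit just ahead of the left pull at (295,320). I'll push slowly.

Request:
{"method": "play_rows", "body": {"rows": [[[0, 0, 0], [-6, 0, 0], 1], [[0, 0, 0], [-6, 0, 0], 1], [[0, 0, 0], [-6, 0, 0], 1], [[0, 0, 0], [-6, 0, 0], 1], [[0, 0, 0], [-6, 0, 0], 1], [[0, 0, 0], [-6, 0, 0], 1], [[0, 0, 0], [-6, 0, 0], 1], [[0, 0, 0], [-6, 0, 0], 1]]}}

```text
t: 2.65
tcp_pos: [0.5464, 0.0707, 0.0852]
tool_rot: [0.174, 0.985, 0.0, -0.001]
force: [-2.8, 2.6, 1.7]
finger_gap: -0.004
gripper_force: 1.5
```

```bash
python3 -c "
from h import *
st()"
```

```text
t 2.65 chest -0.14697864631952792 0.08016062590482716 0.08523238315377239 F [-3.5712  1.5053  1.6829] gap -0.003547104460452363
[-1.      0.0008 -0.0018  0.0008  1.     -0.      0.0018 -0.     -1.    ]
```

Request:
{"method": "play_rows", "body": {"rows": [[[0, 0, 0], [-5, 0, 0], 1], [[0, 0, 0], [-5, 0, 0], 1], [[0, 0, 0], [-5, 0, 0], 1], [[0, 0, 0], [-5, 0, 0], 1], [[0, 0, 0], [-4, 0, 0], 1], [[0, 0, 0], [-2, 0, 0], 1], [[0, 0, 0], [-2, 0, 0], 1], [[0, 0, 0], [-2, 0, 0], 1]]}}

```text
t: 3.32
tcp_pos: [0.5748, 0.0601, 0.0852]
tool_rot: [0.174, 0.985, -0.0, -0.0]
force: [-1.4, 2.7, 0.7]
finger_gap: 0.001
gripper_force: 1.3
```

```bash
python3 -c "
from h import *
st()"
```

```text
t 3.3167 chest -0.11669113746005802 0.07992949368840767 0.08518081578505414 F [-2.2369  2.0427  0.7223] gap 0.000561635780113728
[-1.      0.0009 -0.0006  0.0009  1.     -0.0001  0.0006 -0.0001 -1.    ]
```

Not at the stop yet, so I'll continue in small steps.

Request:
{"method": "play_rows", "body": {"rows": [[[0, 0, 0], [-1.5, 0, 0], 1], [[0, 0, 0], [-1.5, 0, 0], 1], [[0, 0, 0], [-1, 0, 0], 1], [[0, 0, 0], [0, 0, 0], 1]]}}

```text
t: 3.65
tcp_pos: [0.5753, 0.0599, 0.0852]
tool_rot: [0.174, 0.985, 0.0, -0.004]
force: [-6.0, 4.9, 5.7]
finger_gap: -0.002
gripper_force: 4.2
```

```bash
python3 -c "
from h import *
st()"
```

```text
t 3.65 chest -0.11614280803486995 0.07986449335097554 0.0851946029318164 F [-7.3135  2.5583  5.6683] gap -0.0018991044418278052
[-1.      0.0009 -0.0076  0.0009  1.     -0.0009  0.0076 -0.0009 -1.    ]
```

Request:
{"method": "play_rows", "body": {"rows": [[[0, 0, 0], [-2, 0, 0], 1], [[0, 0, 0], [0, 0, 0], 1]]}}

```text
t: 3.82
tcp_pos: [0.5753, 0.0598, 0.0852]
tool_rot: [0.174, 0.985, 0.0, -0.006]
force: [-9.8, 5.7, 8.1]
finger_gap: 0.0
gripper_force: 5.9
```

Request:
{"method": "play_rows", "body": {"rows": [[[0, 0, 0], [10, 0, 0], 1], [[0, 0, 0], [25, 0, 0], 1], [[0, 0, 0], [25, 0, 0], 1], [[0, 0, 0], [25, 0, 0], 1], [[0, 0, 0], [20, -19, 0], 1], [[0, 0, 0], [0, -20, 0], 1], [[0, 0, 0], [0, -20, 0], 1], [[0, 0, 0], [0, -20, 0], 1], [[0, 0, 0], [0, -20, 0], 1], [[0, 0, 0], [0, -20, 0], 1], [[0, 0, 0], [0, -20, 0], 1], [[0, 0, 0], [0, -20, 0], 1]]}}

```text
t: 4.82
tcp_pos: [0.4285, -0.0573, 0.0856]
tool_rot: [0.174, 0.985, -0.001, 0.002]
force: [0.6, 0.2, -0.7]
finger_gap: 0.003
gripper_force: 0.0
```

```bash
python3 -c "
from h import *
st()"
```

```text
t 4.8167 chest -0.21402479737395946 -0.0804649297176912 0.08563882553560756 F [ 0.5543  0.3719 -0.6656] gap 0.003493230280651983
[-1.      0.0002  0.0043  0.0002  1.     -0.001  -0.0043 -0.001  -1.    ]
```

Request:
{"method": "play_rows", "body": {"rows": [[[0, 0, 0], [-7, 0, 0], 1], [[0, 0, 0], [-7, 0, 0], 1], [[0, 0, 0], [-6, 0, 0], 1], [[0, 0, 0], [-6, 0, 0], 1], [[0, 0, 0], [-6, 0, 0], 1], [[0, 0, 0], [-6, 0, 0], 1], [[0, 0, 0], [-7, 0, 0], 1], [[0, 0, 0], [-7, 0, 0], 1], [[0, 0, 0], [-7, 0, 0], 1], [[0, 0, 0], [-7, 0, 0], 1], [[0, 0, 0], [-7, 0, 0], 1], [[0, 0, 0], [-7, 0, 0], 1]]}}

```text
t: 5.82
tcp_pos: [0.5032, -0.0826, 0.0852]
tool_rot: [0.174, 0.985, 0.0, -0.0]
force: [-1.7, 2.5, -0.5]
finger_gap: 0.0
gripper_force: 1.5
```

Request:
{"method": "play_rows", "body": {"rows": [[[0, 0, 0], [-5, 0, 0], 1], [[0, 0, 0], [-4, 0, 0], 1], [[0, 0, 0], [-3, 0, 0], 1], [[0, 0, 0], [-2, 0, 0], 1], [[0, 0, 0], [-2, 0, 0], 1], [[0, 0, 0], [-2, 0, 0], 1], [[0, 0, 0], [-2, 0, 0], 1], [[0, 0, 0], [-1, 0, 0], 1], [[0, 0, 0], [0, 0, 0], 1]]}}

```text
t: 6.57
tcp_pos: [0.5209, -0.0895, 0.0853]
tool_rot: [0.174, 0.985, 0.0, -0.002]
force: [-4.4, 2.5, 2.1]
finger_gap: 0.003
gripper_force: 2.5
```

```bash
python3 -c "
from h import *
st()"
```

```text
t 6.5667 chest -0.11626775393508318 -0.07908270335882284 0.08527150346862553 F [-5.0178  0.8377  2.1099] gap 0.0026326317788460452
[-1.      0.0007 -0.0036  0.0007  1.     -0.0001  0.0036 -0.0001 -1.    ]
```

Request:
{"method": "play_rows", "body": {"rows": [[[0, 0, 0], [-3, 0, 0], 1], [[0, 0, 0], [-2, 0, 0], 1], [[0, 0, 0], [0, 0, 0], 1]]}}

```text
t: 6.82
tcp_pos: [0.5209, -0.0895, 0.0852]
tool_rot: [0.174, 0.985, 0.001, -0.007]
force: [-12.1, 4.6, 10.8]
finger_gap: -0.006
gripper_force: 6.5
```

Request:
{"method": "play_rows", "body": {"rows": [[[0, 0, 0], [10, 0, 0], 1], [[0, 0, 0], [20, 0, 0], 1], [[0, 0, 0], [25, 0, 0], 1], [[0, 0, 0], [25, 0, 0], 1], [[0, 0, 0], [25, 0, 0], 1], [[0, 0, 0], [25, 0, -20], 1], [[0, 0, 0], [20, 0, -20], 1], [[0, 0, 0], [0, 10, -30], 1], [[0, 0, 0], [0, 10, -30], 1], [[0, 0, 0], [0, 10, -30], 1], [[0, 0, 0], [0, 10, -30], 1], [[0, 0, 0], [0, 0, 0], 1]]}}

```text
t: 7.82
tcp_pos: [0.4054, -0.0034, 0.251]
tool_rot: [0.173, 0.985, -0.001, 0.009]
force: [0.4, -0.1, 0.8]
finger_gap: 0.001
gripper_force: 0.0
```

```bash
python3 - <<'E'
from h import *
st(); snap('top','top1'); cv2.imwrite('pics/top1c.png',cv2.resize(cv2.imread('pics/top1.png')[60:360,180:540],None,fx=2,fy=2))
P=cloud('top1');z=P[...,2];k=np.load('chest.npz');Q=np.stack([(P[...,:2]-k['c'])@k['ex'],(P[...,:2]-k['c'])@k['ey'],z],-1)
for s in(1,-1):
    h=Q[(Q[...,0]<-.07)&(Q[...,0]>-.2)&(abs(Q[...,1]-s*.0785)<.055)&(z>.09)&(z<.1)]; print(s,len(h),np.percentile(h[:,0],[1,5,50,95]) if len(h) else'')
m=(abs(Q[...,1])<.13)&(Q[...,0]>.1)&(Q[...,0]<.4); print('rack max z',[(x,np.nanmax(np.where(m&(abs(Q[...,0]-x)<.02),z,np.nan))) for x in(.12,.16,.2,.24,.28)])
E
```

```text
t 7.8167 chest -0.25421853465565825 -0.03766972980908179 0.25104015598915314 F [0.4562 0.0469 0.7937] gap 0.0014958897866798953
[-0.9998 -0.0006  0.0178 -0.0006  1.      0.0011 -0.0178  0.0011 -0.9998]
1 368 [-0.1045 -0.1042 -0.0964 -0.0772]
-1 382 [-0.1048 -0.1042 -0.0964 -0.0756]
rack max z [(0.12, np.float64(0.17223543147978693)), (0.16, np.float64(0.005939071985115341)), (0.2, np.float64(0.007226925767899406)), (0.24, np.float64(0.15782934257857062)), (0.28, np.float64(0.17213134244539863))]
```

View pics/top1c.png

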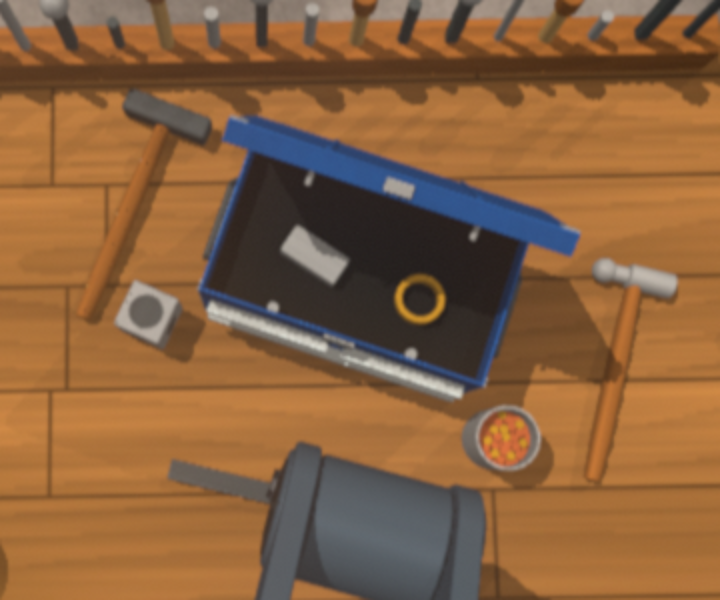

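Both drawers now read home (pull faces at -0.104), and everything else looks undisturbed. Next I'll go up and over the lid.

Request:
{"method": "play_rows", "body": {"rows": [[[0, 0, 0], [0, 0, -30], 1], [[0, 0, 0], [-10, 5, -30], 1], [[0, 0, 0], [-20, 5, -30], 1], [[0, 0, 0], [-25, 5, -30], 1], [[0, 0, 0], [-30, 5, 0], 1], [[0, 0, 0], [-30, 5, 0], 1], [[0, 0, 0], [-30, 5, 0], 1], [[0, 0, 0], [-30, 5, 0], 1], [[0, 0, 0], [-30, 3, 0], 1], [[0, 0, 0], [-30, 0, 0], 1], [[0, 0, 0], [0, 0, 0], 1]]}}

```text
t: 8.78
tcp_pos: [0.6387, -0.0508, 0.3623]
tool_rot: [0.175, 0.985, -0.001, 0.002]
force: [-0.2, 0.2, 0.4]
finger_gap: -0.005
gripper_force: 0.0
```

```bash
python3 -c "
from h import *
st()"
```

```text
t 8.7833 chest -0.01879426953581511 -0.002473214407979123 0.36225202262911127 F [-0.2563  0.0804  0.3878] gap -0.00494795766901058
[-1.      0.0028  0.0033  0.0028  1.     -0.0009 -0.0033 -0.0009 -1.    ]
```

Request:
{"method": "play_rows", "body": {"rows": [[[0, 0, 0], [-20, 0, 0], 1], [[0, 0, 0], [-25, 0, 0], 1], [[0, 0, 0], [-25, 0, 0], 1], [[0, 0, 0], [-25, 0, 0], 1], [[0, 0, 0], [-20, 0, 0], 1], [[0, 0, 0], [0, 0, 15], 1], [[0, 0, 0], [0, 0, 20], 1], [[0, 0, 0], [0, 0, 17], 1], [[0, 0, 0], [0, 0, 0], 1], [[0, 0, 0], [0, 0, 0], 1]]}}

```text
t: 9.62
tcp_pos: [0.7408, -0.0874, 0.3107]
tool_rot: [0.174, 0.985, -0.0, -0.002]
force: [-0.7, 0.1, 0.7]
finger_gap: -0.001
gripper_force: 0.0
```

```bash
python3 -c "
from h import *
st(); snap('scene','s2')
im=cv2.imread('pics/s2.png'); cv2.imwrite('pics/s2c.png',cv2.resize(im[110:310,270:510],None,fx=3,fy=3,interpolation=cv2.INTER_CUBIC))
r=.16
for th in np.arange(1.2,-.01,-.1): print(round(th,1), .09+.022*np.sin(th)-r*np.cos(th)+.011, .136+.022*np.cos(th)+r*np.sin(th)+.008)
"
```

```text
t 9.6167 chest 0.08975908719787772 -0.0019365094772452462 0.3107262712359063 F [-0.6723 -0.1557  0.7114] gap -0.0010611216407533774
[-1.      0.0015 -0.0039  0.0015  1.     -0.0007  0.0039 -0.0007 -1.    ]
1.2 0.0635276191750112 0.301098124353243
1.1 0.04803118249325916 0.29657229228119236
1.0 0.03306399272687133 0.2905220082983625
0.9 0.01877559708849826 0.2830077248423519
0.8 0.00530876050424298 0.27410452214956127
0.7 -0.007201960846289001 0.2639013580782893
0.6 -0.018631563970857825 0.25250017927121854
0.5 -0.02886584805316723 0.2400149025382606
0.4 -0.03780255550967136 0.22657027663744744
0.3 -0.04535239371354757 0.21230063582657754
0.2 -0.05143992717710737 0.19734855763971698
0.1 -0.05600433127825395 0.18186343829960894
-0.0 -0.05900000000000004 0.16599999999999984
```

View pics/s2c.png

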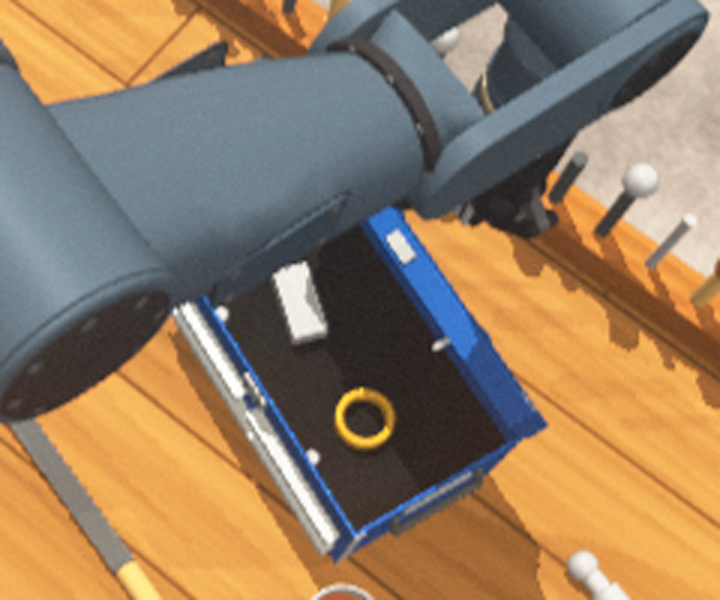

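The gripper is behind the lid, at about (520,205) in the crop, and touching nothing. Now the lid arc.

Request:
{"method": "play_rows", "body": {"rows": [[[0, 0, 0], [9, 0, 3], 1], [[0, 0, 0], [9, 0, 4], 1], [[0, 0, 0], [8, 0, 3], 1], [[0, 0, 0], [8, 0, 2], 1], [[0, 0, 0], [7.5, 0, 2.5], 1], [[0, 0, 0], [7.5, 0, 3], 1], [[0, 0, 0], [7.5, 0, 3], 1], [[0, 0, 0], [7, 0, 4], 1], [[0, 0, 0], [7, 0, 4], 1]]}}

```text
t: 10.42
tcp_pos: [0.6774, -0.0636, 0.2885]
tool_rot: [0.174, 0.985, -0.001, 0.004]
force: [2.0, -0.6, 5.0]
finger_gap: -0.002
gripper_force: 2.2
```

```bash
python3 -c "
from h import *
st()"
```

```text
t 10.4167 chest 0.021999690543344823 -0.001225317518805751 0.28846420134598283 F [2.0955 0.1358 4.9547] gap -0.0021281436670504907
[-1.      0.0011  0.0089  0.0011  1.      0.0005 -0.0089  0.0005 -1.    ]
```

Request:
{"method": "play_rows", "body": {"rows": [[[0, 0, 0], [7, 0, 4.5], 1], [[0, 0, 0], [6.5, 0, 4.5], 1], [[0, 0, 0], [6.5, 0, 5], 1], [[0, 0, 0], [6, 0, 5], 1], [[0, 0, 0], [6, 0, 5.5], 1], [[0, 0, 0], [5.5, 0, 6], 1], [[0, 0, 0], [5, 0, 6], 1], [[0, 0, 0], [5, 0, 6.5], 1], [[0, 0, 0], [4.5, 0, 6.5], 1], [[0, 0, 0], [4.5, 0, 7], 1]]}}

```text
t: 11.25
tcp_pos: [0.6223, -0.0433, 0.2291]
tool_rot: [0.174, 0.985, -0.0, 0.001]
force: [-1.0, 0.1, 4.6]
finger_gap: 0.005
gripper_force: 1.8
```

```bash
python3 -c "
from h import *
st()"
```

```text
t 11.25 chest -0.03675068689500981 -0.0010151954754774473 0.22905189018469996 F [-0.9476 -0.1917  4.5788] gap 0.00516440332827538
[-1.      0.0008  0.0016  0.0008  1.      0.0002 -0.0016  0.0002 -1.    ]
```

Request:
{"method": "play_rows", "body": {"rows": [[[0, 0, 0], [4, 0, 7], 1], [[0, 0, 0], [3.5, 0, 7], 1], [[0, 0, 0], [3.5, 0, 7.5], 1], [[0, 0, 0], [3, 0, 7.5], 1], [[0, 0, 0], [2.5, 0, 7.5], 1], [[0, 0, 0], [2, 0, 7], 1], [[0, 0, 0], [2, 0, 6], 1], [[0, 0, 0], [1, 0, 5], 1], [[0, 0, 0], [1, 0, 4], 1], [[0, 0, 0], [0, 0, 3], 1], [[0, 0, 0], [0, 0, 0], 1]]}}

```text
t: 12.17
tcp_pos: [0.6013, -0.0358, 0.1664]
tool_rot: [0.174, 0.985, -0.0, 0.0]
force: [-0.8, 0.5, -0.3]
finger_gap: -0.001
gripper_force: 0.0
```

```bash
python3 -c "
from h import *
st()"
```

```text
t 12.1667 chest -0.05897393284331157 -0.0011621523218490748 0.16638685688457258 F [-0.8927  0.2176 -0.3221] gap -0.0007138632419053692
[-1.      0.0008  0.0002  0.0008  1.     -0.0002 -0.0002 -0.0002 -1.    ]
```

Request:
{"method": "play_rows", "body": {"rows": [[[0, 0, 0], [0, 0, 2], 1], [[0, 0, 0], [0, 0, 2], 1], [[0, 0, 0], [0, 0, 2], 1], [[0, 0, 0], [0, 0, 0], 1]]}}

```text
t: 12.5
tcp_pos: [0.6018, -0.036, 0.1659]
tool_rot: [0.174, 0.985, -0.0, 0.001]
force: [-8.7, 1.2, 25.8]
finger_gap: 0.0
gripper_force: 13.7
```

```bash
python3 -c "
from h import *
st()"
```

```text
t 12.5 chest -0.05850692328341467 -0.0011474228934330762 0.16587164392010503 F [-8.6371 -1.8213 25.7681] gap 2.6047072840625543e-05
[-1.      0.0003  0.003   0.0003  1.     -0.0004 -0.003  -0.0004 -1.    ]
```

At the hard stop (26 N, z = 0.166 as predicted for a shut lid). I'll lift clear and check.

Request:
{"method": "play_rows", "body": {"rows": [[[0, 0, 0], [0, 0, -6], 1], [[0, 0, 0], [0, 0, -15], 1], [[0, 0, 0], [0, 0, -25], 1], [[0, 0, 0], [0, 0, -30], 1], [[0, 0, 0], [30, 0, -20], 1], [[0, 0, 0], [35, 0, 0], 1], [[0, 0, 0], [35, 0, 0], 1], [[0, 0, 0], [35, 0, 0], 1], [[0, 0, 0], [35, 0, 0], 1], [[0, 0, 0], [25, 0, 0], 1], [[0, 0, 0], [0, 0, 0], 1], [[0, 0, 0], [0, 0, 0], 1]]}}

```text
t: 13.5
tcp_pos: [0.4175, 0.0313, 0.257]
tool_rot: [0.174, 0.985, -0.0, 0.001]
force: [0.5, -0.0, 0.3]
finger_gap: 0.002
gripper_force: 0.0
```

```bash
python3 - <<'E'
from h import *
st(); snap('top','top2'); cv2.imwrite('pics/top2c.png',cv2.resize(cv2.imread('pics/top2.png')[60:360,180:540],None,fx=2,fy=2))
P=cloud('top2');z=P[...,2];k=np.load('chest.npz');Q=np.stack([(P[...,:2]-k['c'])@k['ex'],(P[...,:2]-k['c'])@k['ey'],z],-1)
for x in(-.08,-.04,0,.04,.08):
    h=Q[(abs(Q[...,0]-x)<.01)&(abs(Q[...,1])<.14)&(z>.1)&(z<.25)]; print(x,np.median(h[:,2]))
h=Q[(Q[...,0]<-.09)&(Q[...,0]>-.2)&(abs(Q[...,1])<.13)&(z>.085)&(z<.1)]; print(len(h),np.percentile(h[:,0],[2,50]))
E
```

```text
t 13.5 chest -0.25470714363846925 -0.0008992676471098887 0.25703270273903833 F [0.4983 0.177  0.3151] gap 0.0018489004004189557
[-1.      0.0002  0.0015  0.0002  1.     -0.0001 -0.0015 -0.0001 -1.    ]
-0.08 0.1578706119225265
-0.04 0.15779995126364776
0 0.1578906382425237
0.04 0.15798341088021595
0.08 0.1577697691711798
764 [-0.1045 -0.0978]
```

View pics/top2c.png

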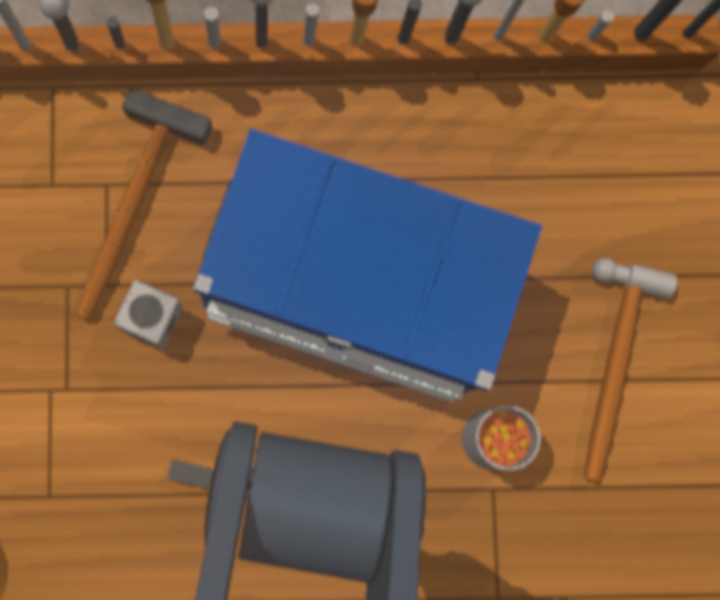

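The lid is level at 158 mm, the drawers are home, the tools haven't moved and the robot is clear.

```bash
python3 -c "
from station import *
print(sign_off())"
```

```text
the job is handed in; nothing more can be done
None
```

I pushed both upper drawers fully home and then the lid fully shut; the final check showed the tools undisturbed and the arm clear, and the job is handed in at about 13.5 s (no verdict was returned).

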